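Sort the loose parts into their bins

ROBOT

A 6-joint arm with a two-finger parallel gripper is mounted at the origin on a cart in front of the work surface, level with it; the furniture and walls round the work are solid. World frame = base frame: x ahead of the robot, y to its left, z up, the work surface at z = 0. Lengths are in mm, angles in rad, forces in N, time in s.
With the tool pointing down it reaches from about 300 to 850 mm from the base axis. Payload 5.4 kg.
Tool frame: the origin (TCP) lies at the very end of the fingers, on their centre line; the grasp point (between the pads) lies arm.pinch_z behind it (arm.pinch_z is the distance from the TCP to the grasp point, in mm); z points along the fingers, y is the line along which they close (so a half turn about z gives the same grasp; the last joint's range is limited). The gripper opens to 85 mm and grips with 20 to 120 N. Pads are 22 mm wide; open, the fingers measure 114 mm over their backs; the gripper's body (76 mm by 85 mm) begins 54 mm behind the grasp point. The pads swing forward as they close: fully open they stand 13 mm farther back than shut.
Start: joints at [-1.352, 0.158, 1.597, -0, 1.386, -0.21], TCP at [239.049, -522.936, 231.299] pointing down, gripper open.
Joint ranges: [-2.91, 2.91], [-0.94, 2.29], [0.18, 2.7], [-1.29, 4.43], [0.17, 2.64], [-3, 3]. Speed limits (rad/s): [2.57, 2.57, 3.14, 3.14, 3.14, 3.14].

INTERFACE

Orientations are given as a unit quaternion [w, x, y, z].
In Python, from cell import arm, snapshot, get_calibration, sign_off, finder gives the robot as it stands.
- The arm moves only by the shell command python3 -m jog 'ROWS'. ROWS is JSON, a list of rows, each an object of numbers: "dx", "dy", "dz": the shift along the tool's x, y, z in cm; "roll": the turn about the tool's z in rad; "claw": the opening, from 0 (shut) to 1 (fully open). In form: [{"dx": .., "dy": .., "dz": .., "roll": .., "claw": ..}, ...]. A call has 1 to 12 rows; each row is the pose to reach, as a shift and turn from the pose commanded when the call began, along the tool's axes at that moment; what a row does not reach only later rows make up. A row lasts 1/12 s, in which the tool goes at most 41.7 mm and 7.16 degrees, less where a joint would pass 70% of its speed; a pose out of reach is approached as far as the arm can. A call with a gripper value outside its range is refused whole. The fingers move at their own pace and stop on an object; the grip force is fixed at half the most. Time passes only in rows, so rows that repeat a pose let the fingers close. It gives the time, the measured TCP pose, the force, the opening and the grip force at its end, in the units of the state.
- arm.get_obs(): the state, without advancing time (a new reading comes with each control period).
- snapshot(name): name is "scene" or "top"; returns the picture (384x512x3 uint8, red, green, blue); there is no depth.
- get_calibration(name): a dict with "fx", "fy", "cx", "cy" (pixels), "k1" (the pictures are not rectified: a ray, as slopes to the right and down, at radius r is drawn at 1 + k1 r^2 times it, then the intrinsics apply), "camera_from_world" (4x4, takes a point from world to camera coordinates). Camera axes: x right, y up, looking along -z (the intrinsics and any distortion apply to the point x, -y, -z); pixel columns grow to the right and rows downward; lengths in mm; the calibration is good to about 2 mm. A picture is of the moment at which its call begins. get_calibration takes no time and is no camera call.
- sign_off(): hands the job in; it is judged then, once.
Trained networks look in the newest picture that a camera, given by its name, has taken for a name from the list of things; names that differ only in an ending like _2 or _b are one class to them, and where a whole thing is asked for, a point or a joint stands for the part that bears it (a point fixed in the world has none). Each returns a list of dicts, best first, with "conf" (0 to 1); they miss things now and then, are a little off and sometimes report something else, mostly with a low value. They report only what shows in the picture. A call takes as long as a camera call. They do not tell look-alikes from the thing itself.
- finder.cut_out(camera, thing): "pixels" (384x512 bool, what is visible of it).
- finder.tip_of(camera, thing): "location" ([x, y, z] in mm, in the coordinates of the camera as it stood for that picture, good to about 4 mm: a listed point, or the origin of a listed thing).
The state is a dict: "time_s": time; "joints": joint angles; "qvel": joint speeds; "tau": joint torques, N m; "ee_pos": TCP position; "eef_rot": TCP orientation; "wrist_force": force on the tool from outside, world axes, zero at the start; "torque": the same for the moment, N m; "gripper_width": finger opening in mm; "finger_force": force on a finger pad.
Only numpy, scipy, OpenCV 4.12 (cv2) and the standard library are available. Lean on these libraries where they do the work, as an engineer would, in place of code of your own. Each camera call takes 0.05 s, during which the arm holds its last target. There are 200 camera calls.

TASK

Tidy the loose parts on the right of the bench into the coloured bins: both ball bearings go in the green bin, both spark plugs in the yellow bin and the bolt in the red bin. Set each part gently down inside, not dropped, so that it lies flat on the bin's floor and is not propped on another part or on a wall. Leave the roll of black tape and the navy carton where they are.

Things in the scene. Friction and masses are not known exactly. Their poses are not given: they have to be found in the camera images.
- green_bin: open green plastic parts bin, fixed to the bench, 128 (its x) x 168 (its y) x 35 mm high; walls and floor 4 mm thick, inside 120 x 160 mm and 31 mm deep. Origin: centre of its underside, on the bench; z up; a small white card stands on the outside of its -x wall. For the bearings.
- yellow_bin: open yellow plastic parts bin, fixed to the bench, 128 (its x) x 168 (its y) x 35 mm high; walls and floor 4 mm thick, inside 120 x 160 mm and 31 mm deep. Origin: centre of its underside, on the bench; z up; a small white card stands on the outside of its -x wall. For the spark plugs.
- red_bin: open red plastic parts bin, fixed to the bench, 128 (its x) x 168 (its y) x 35 mm high; walls and floor 4 mm thick, inside 120 x 160 mm and 31 mm deep. Origin: centre of its underside, on the bench; z up; a small white card stands on the outside of its -x wall. For the bolt.
- large_bearing: the larger steel ball bearing lying flat, ring of 52 mm outer diameter, 16 mm high. Origin: centre of its underside; z up. About 120 g; can be gripped across its outside.
- small_bearing: the smaller steel ball bearing lying flat, ring of 40 mm outer diameter, 12 mm high. Origin: centre of its underside; z up. About 120 g; can be gripped across its outside.
- plug_a: used spark plug (one of two alike), 82 mm long, lying; y runs along it: white ceramic rod 11 mm thick at y -41 to 5 mm, metal hexagon 24 mm wide, 20 high at y 5 to 17, grey thread 14 thick at y 19 to 41. Origin on its underside at mid-length, rod's middle line at z = 10 mm (its end sags 4 mm); z up at the start. 50 g; can be gripped across the rod at y = -8 mm, fingers closing along its x.
- plug_b: used spark plug (the other of two alike), 82 mm long, lying; y runs along it: white ceramic rod 11 mm thick at y -41 to 5 mm, metal hexagon 24 mm wide, 20 high at y 5 to 17, grey thread 14 thick at y 19 to 41. Origin on its underside at mid-length, rod's middle line at z = 10 mm (its end sags 4 mm); z up at the start. 50 g; can be gripped across the rod at y = -8 mm, fingers closing along its x.
- bolt: steel hexagon-head bolt, lying, 99 mm long; y runs along it: shank 14 mm thick at y -50 to 40 mm, head 26 wide, 22 high at y 40 to 50. Origin on the underside at mid-length; z up at the start; the shank lies within 18 mm of the bench. 35 to 70 g; can be gripped across the shank at y = 3 mm, fingers closing along its x.
- black_tape: roll of black tape lying flat, 51 mm across, 19 mm high; origin at the centre of its underside. Loose; stays where it is.
- navy_box: small closed dark navy carton, 56 (x) x 85 (y) x 45 mm high; origin at the centre of its underside. Loose; stays where it is.
Not all that is in view belongs to the job. Leave any pink look-alike of the bolt alone.

How it is judged:
By the outcome, as a careful person would: the job done as asked, in the order asked, and still so for the second after the job is handed in, with the robot touching nothing.
It also fails if it takes over 115 s, if anything falls off the work surface, if the arm or the gripper's body presses on something with over 40 N, if the wrist force passes 120 N, or if a joint passes its speed limit or range.

## Working session

There is one attempt and no reset: what is moved stays moved. The work goes in short steps, Python scripts to look and compute and a shell command to move; the robot and the scene stay as the last step left them, time stands still between calls to the robot, and variables do not carry over. Pictures are saved under pics/ and viewed, at most 14 in all, crops included, and the job is handed in when it is done.

```bash
ls; mkdir -p pics
cat > h.py <<'E'
import numpy as np, cv2
from cell import arm, snapshot, get_calibration, sign_off, finder
from scipy.spatial.transform import Rotation as R
def cam(n):
    c=get_calibration(n); return c,np.array(c["camera_from_world"],float)
def to_world(n,p):
    c,T=cam(n); return (np.linalg.inv(T)@np.r_[p,1])[:3]
def px2w(n,uv,z):
    c,T=cam(n); d=np.array([(uv[0]-c["cx"])/c["fx"],(uv[1]-c["cy"])/c["fy"]]); s=d.copy()
    for _ in range(20): s=d/(1+c["k1"]*(s@s))
    Ti=np.linalg.inv(T); r=Ti[:3,:3]@np.array([s[0],-s[1],-1]); o=Ti[:3,3]
    return o+r*(z-o[2])/r[2]
def save(n,f):
    im=snapshot(n); cv2.imwrite("pics/"+f,im[...,::-1]); return im
def pose():
    o=arm.get_obs(); q=np.array(o["eef_rot"]); r=R.from_quat(q[[1,2,3,0]]).as_matrix(); return o,np.array(o["ee_pos"]),r
E
python3 - <<'E'
from h import *
a=save("top","t0.png"); b=save("scene","s0.png")
o,p,r=pose(); print(p,r.round(3),o["gripper_width"],arm.pinch_z,o["time_s"])
for n in["top","scene"]:
  print(n)
  for t in ["green_bin","yellow_bin","red_bin","large_bearing","small_bearing","plug_a","bolt","black_tape","navy_box"]:
    for d in finder.tip_of(n,t)[:4]: print(t,round(d["conf"],2),to_world(n,d["location"]).round(0))
    if n=="top" and "bin" not in t:
      for d in finder.cut_out(n,t)[:4]:
        m=d["pixels"]; ys,xs=np.nonzero(m); rc=cv2.minAreaRect(np.c_[xs,ys].astype(np.float32)); print("  cut",round(d["conf"],2),m.sum(),np.round(rc[0]),np.round(rc[1]),round(rc[2]),px2w(n,(xs.mean(),ys.mean()),8).round(0))
print(arm.get_obs()["time_s"])
E
```

```text
pics
[ 238.91646993 -522.39865328  230.40489502] [[ 0.909  0.416 -0.   ]
 [ 0.416 -0.909  0.002]
 [ 0.    -0.002 -1.   ]] 85.43433860698971 18.700000000000003 0.1
top
green_bin 0.64 [448. 110.  -4.]
yellow_bin 0.56 [650. 159.   2.]
red_bin 0.91 [446. 323.   1.]
large_bearing 0.47 [ 655. -210.    2.]
large_bearing 0.44 [447. 109.  -5.]
  cut 0.64 209 [320. 167.] [16. 17.] 90 [ 657. -213.    8.]
small_bearing 0.46 [ 541. -331.    4.]
small_bearing 0.17 [ 421. -343.   -2.]
plug_a 0.55 [ 425. -108.   -0.]
plug_a 0.48 [ 543. -223.   -4.]
  cut 0.44 116 [322. 206.] [ 7. 25.] 72 [ 542. -216.    8.]
bolt 0.62 [ 423. -342.   -2.]
bolt 0.59 [ 509. -450.    2.]
  cut 0.5 147 [364. 247.] [ 6. 32.] 90 [ 425. -340.    8.]
  cut 0.46 168 [401. 219.] [ 7. 33.] 21 [ 504. -446.    8.]
black_tape 0.55 [ 424. -223.   -1.]
navy_box 0.79 [ 535. -108.    3.]
  cut 0.81 567 [284. 209.] [30. 19.] 14 [ 532. -108.    8.]
scene
green_bin 0.69 [450. 114.  -0.]
green_bin 0.58 [449. 319.   0.]
yellow_bin 0.6 [646. 153.  -0.]
yellow_bin 0.2 [449. 117.   1.]
red_bin 0.96 [446. 322.   1.]
large_bearing 0.6 [ 657. -212.    2.]
plug_a 0.56 [449. 117.   3.]
plug_a 0.46 [ 431. -104.   -1.]
navy_box 0.83 [ 533. -102.    5.]
1.3
```

View pics/t0.png

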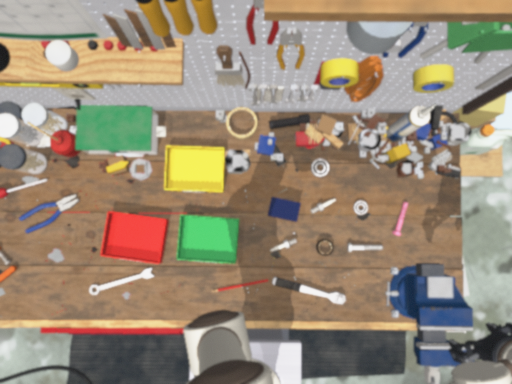

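View pics/s0.png

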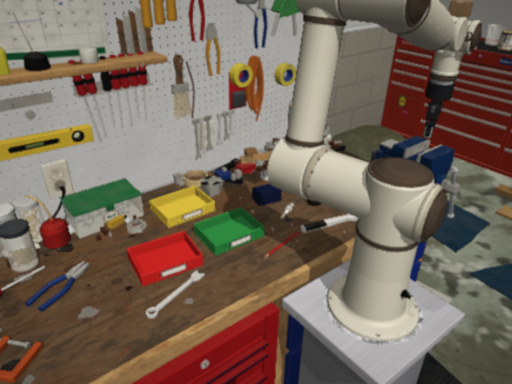

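The top view has image right = −y and up = +x. It shows the bearings at (320,167) and (361,208), the plugs at (322,206) and (285,243), the bolt at (364,247), the pink decoy at (400,219) and the tape at (325,246). I'll crop in to get the axis directions.

Run:
```python
from h import *
im=cv2.imread("pics/t0.png"); c=im[155:263,262:412]; cv2.imwrite("pics/c0.png",cv2.resize(c,None,fx=5,fy=5,interpolation=cv2.INTER_CUBIC))
```

```text
(no output)
```

View pics/c0.png

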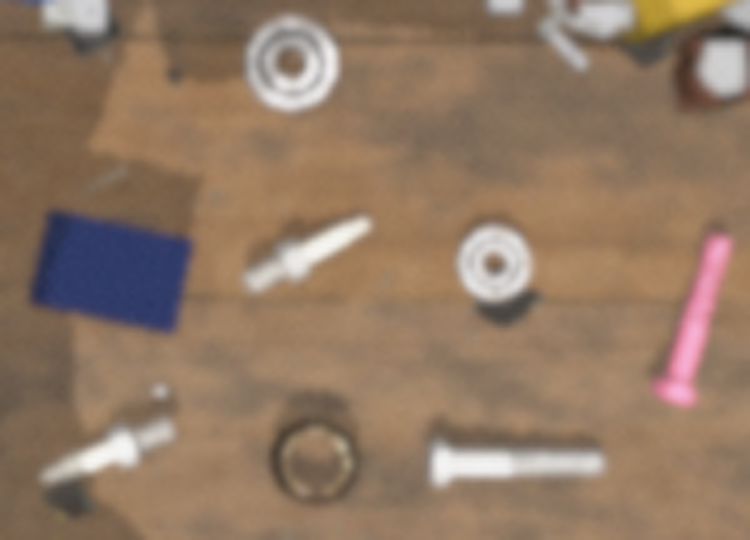

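The crop shows the large bearing at (292,63) and the small one at (494,263). Plug 1 runs from its rod end at (370,222) to its thread end at (247,285). Plug 2 runs from (43,478) to (172,430). The bolt runs from its head at (433,463) to its tip at (604,463).

```bash
cat >> h.py <<'E'
def crop2w(uv,z): return px2w("top",(262+(uv[0]+.5)/5-.5,155+(uv[1]+.5)/5-.5),z)
E
python3 - <<'E'
from h import *
print("LB",crop2w((292,63),16).round(1)," SB",crop2w((494,263),12).round(1))
for nm,neg,pos,L,g in [("P1",(370,222),(247,285),82,-8),("P2",(43,478),(172,430),82,-8),("bolt",(604,463),(433,463),99,3)]:
    a=crop2w(neg,10);b=crop2w(pos,10);d=b-a;m=(a+b)/2;u=d/np.linalg.norm(d)
    print(nm,"len",np.linalg.norm(d).round(1),"mid",m.round(1),"grip",(m+u*g).round(1),"yaw of y axis",np.arctan2(u[1],u[0]).round(3))
im=cv2.imread("pics/t0.png"); hsv=cv2.cvtColor(im,cv2.COLOR_BGR2HSV)
for t,lo,hi,box in [("green",50,80,(170,205,250,270)),("yellow",22,35,(160,140,230,195)),("red",0,8,(95,205,172,268))]:
    m=cv2.inRange(hsv,(lo,130,90),(hi,255,255)); k=np.zeros_like(m); k[box[1]:box[3],box[0]:box[2]]=1; m*=k
    ys,xs=np.nonzero(m); rc=cv2.minAreaRect(np.c_[xs,ys].astype(np.float32)); q=cv2.boxPoints(rc)
    w=np.array([px2w("top",x,35) for x in q]); print(t,rc,w.mean(0).round(0),np.linalg.norm(np.diff(w[:3],axis=0),axis=1).round(0),[np.arctan2(*(w[i+1]-w[i])[1::-1]).round(3) for i in(0,1)])
c,T=cam("top"); print("cam at",np.linalg.inv(T)[:3,3].round())
E
```

```text
LB [ 656.  -212.3   16. ]  SB [ 540.2 -330.9   12. ]
P1 len 81.2 mid [ 544.7 -223.    10. ] grip [ 548.4 -230.1   10. ] yaw of y axis 2.054
P2 len 80.1 mid [ 426.7 -106.3   10. ] grip [423.9 -98.8  10. ] yaw of y axis -1.206
bolt len 99.1 mid [ 424.2 -344.9   10. ] grip [ 424.2 -341.9   10. ] yaw of y axis 1.583
green ((207.63705444335938, 238.58120727539062), (57.63886260986328, 43.38945007324219), 4.085616588592529) [445. 110.  35.] [123. 164.] [np.float64(-0.046), np.float64(-1.632)]
yellow ((194.41317749023438, 168.27853393554688), (60.689125061035156, 46.508544921875), 1.7899105548858643) [646. 152.  35.] [134. 175.] [np.float64(-0.006), np.float64(-1.589)]
red ((135.00039672851562, 234.09727478027344), (65.51004791259766, 53.679176330566406), 7.907163143157959) [456. 316.  35.] [151. 186.] [np.float64(-0.099), np.float64(-1.699)]
cam at [ 483.  -41. 1224.]
```

```bash
cat >> h.py <<'E'
def plan(*ts):
    o,p,r=pose(); y0=np.arctan2(r[1,0],r[0,0])
    print("t",round(o["time_s"],2),"p",p.round(1),"yaw",y0.round(3),"w",round(o["gripper_width"],1),"F",np.round(o["wrist_force"],1))
    for x,y,z,yaw in ts:
        d=r.T@(np.array([x,y,z])-p)/10; print((x,y,z,yaw),"dx %.2f dy %.2f dz %.2f roll %.3f"%(*d,-(yaw-y0)))
E
python3 -c "
from h import *
plan((656,-212,90,1.571),(656,-212,2,1.571))"
```

```text
t 1.3 p [ 239.  -522.9  231.3] yaw 0.429 w 85.7 F [ 0.5 -0.7 -0.3]
(656, -212, 90, 1.571) dx 50.85 dy -10.94 dz 14.13 roll -1.142
(656, -212, 2, 1.571) dx 50.85 dy -10.94 dz 22.93 roll -1.142
```

```bash
python3 -m jog '[{"dx":25,"dy":-5.5,"dz":0,"roll":-0.6,"claw":0.75},{"dx":25,"dy":-5.5,"dz":0,"roll":-0.6,"claw":0.75},{"dx":25,"dy":-5.5,"dz":0,"roll":-0.6,"claw":0.75},{"dx":25,"dy":-5.5,"dz":0,"roll":-0.6,"claw":0.75},{"dx":25,"dy":-5.5,"dz":0,"roll":-0.6,"claw":0.75},{"dx":50.85,"dy":-10.9,"dz":14.1,"roll":-1.142,"claw":0.75},{"dx":50.85,"dy":-10.9,"dz":14.1,"roll":-1.142,"claw":0.75},{"dx":50.85,"dy":-10.9,"dz":14.1,"roll":-1.142,"claw":0.75},{"dx":50.85,"dy":-10.9,"dz":14.1,"roll":-1.142,"claw":0.75},{"dx":50.85,"dy":-10.9,"dz":14.1,"roll":-1.142,"claw":0.75},{"dx":50.85,"dy":-10.9,"dz":14.1,"roll":-1.142,"claw":0.75},{"dx":50.85,"dy":-10.9,"dz":14.1,"roll":-1.142,"claw":0.75}]'
python3 -c "
from h import *
plan((656,-212,90,1.571),(656,-212,2,1.571))"
```

```text
time_s: 2.3
ee_pos: [620.6, -238.3, 110.3]
eef_rot: [0.0, 0.707, 0.707, -0.0]
wrist_force: [0.7, -0.1, 0.5]
gripper_width: 63.9
finger_force: 0.0
t 2.3 p [ 620.6 -238.3  110.3] yaw 1.571 w 63.9 F [ 0.7 -0.1  0.5]
(656, -212, 90, 1.571) dx 2.63 dy 3.54 dz 2.03 roll 0.000
(656, -212, 2, 1.571) dx 2.63 dy 3.54 dz 10.83 roll 0.000
```

```bash
python3 -m jog '[{"dx":0,"dy":0,"dz":0,"roll":0,"claw":0.75},{"dx":0,"dy":0,"dz":0,"roll":0,"claw":0.75},{"dx":0,"dy":0,"dz":0,"roll":0,"claw":0.75}]'
python3 -c "
from h import *
plan((656,-212,90,1.571),(656,-212,2,1.571))"
```

```text
time_s: 2.55
ee_pos: [619.2, -240.0, 111.2]
eef_rot: [0.0, 0.707, 0.707, -0.0]
wrist_force: [-0.5, -0.0, 0.7]
gripper_width: 63.7
finger_force: 0.0
t 2.55 p [ 619.2 -240.   111.2] yaw 1.571 w 63.7 F [-0.5 -0.   0.7]
(656, -212, 90, 1.571) dx 2.80 dy 3.68 dz 2.12 roll 0.000
(656, -212, 2, 1.571) dx 2.80 dy 3.68 dz 10.92 roll 0.000
```

```bash
python3 -m jog '[{"dx":2.8,"dy":3.7,"dz":2.1,"roll":0,"claw":0.75},{"dx":2.8,"dy":3.7,"dz":2.1,"roll":0,"claw":0.75},{"dx":2.8,"dy":3.7,"dz":5.1,"roll":0,"claw":0.75},{"dx":2.8,"dy":3.7,"dz":7.5,"roll":0,"claw":0.75},{"dx":2.8,"dy":3.7,"dz":9.5,"roll":0,"claw":0.75},{"dx":2.8,"dy":3.7,"dz":10.9,"roll":0,"claw":0.75},{"dx":2.8,"dy":3.7,"dz":10.9,"roll":0,"claw":0.75},{"dx":2.8,"dy":3.7,"dz":10.9,"roll":0,"claw":0.75},{"dx":2.8,"dy":3.7,"dz":10.9,"roll":0,"claw":0.5},{"dx":2.8,"dy":3.7,"dz":10.9,"roll":0,"claw":0.5},{"dx":2.8,"dy":3.7,"dz":10.9,"roll":0,"claw":0.5},{"dx":2.8,"dy":3.7,"dz":10.9,"roll":0,"claw":0.5}]'
python3 -c "
from h import *
plan((656,-212,100,1.571),(447,149,100,1.571))
save('top','t1.png')"
```

```text
time_s: 3.55
ee_pos: [658.0, -213.0, 5.1]
eef_rot: [0.002, 0.707, 0.707, 0.0]
wrist_force: [-0.2, -0.0, 7.1]
gripper_width: 48.9
finger_force: 62.8
t 3.55 p [ 658.  -213.     5.1] yaw 1.571 w 48.9 F [-0.2 -0.   7.1]
(656, -212, 100, 1.571) dx 0.07 dy -0.16 dz -9.50 roll -0.000
(447, 149, 100, 1.571) dx 36.17 dy -21.06 dz -9.67 roll -0.000
```

```bash
python3 -m jog '[{"dx":0,"dy":0,"dz":-1,"roll":0,"claw":0.4},{"dx":0,"dy":0,"dz":-3,"roll":0,"claw":0.4},{"dx":0,"dy":0,"dz":-6,"roll":0,"claw":0.4},{"dx":0,"dy":0,"dz":-9.5,"roll":0,"claw":0.4},{"dx":0,"dy":0,"dz":-9.5,"roll":0,"claw":0.4}]'
python3 -c "
from h import *
plan((656,-212,100,1.571),(447,149,100,1.571))
im=save('top','t2.png'); c=im[130:215,265:385,::-1]; cv2.imwrite('pics/c2.png',cv2.resize(c,None,fx=5,fy=5,interpolation=cv2.INTER_CUBIC))"
```

```text
time_s: 4.02
ee_pos: [660.9, -213.9, 106.8]
eef_rot: [0.007, 0.707, 0.707, 0.002]
wrist_force: [1.6, -1.1, 1.1]
gripper_width: 49.2
finger_force: 62.4
t 4.02 p [ 660.9 -213.9  106.8] yaw 1.571 w 49.2 F [ 1.6 -1.1  1.1]
(656, -212, 100, 1.571) dx 0.19 dy -0.49 dz 0.68 roll -0.000
(447, 149, 100, 1.571) dx 36.29 dy -21.38 dz 0.17 roll -0.000
```

View pics/c2.png

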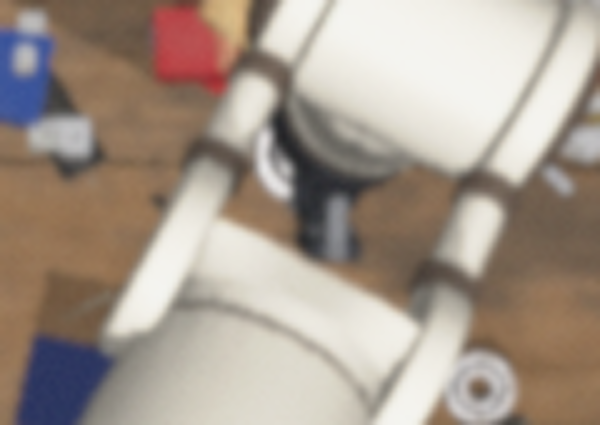

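The arc of the large bearing at (272,160) sits between the fingers and away from its bench position, so it has been lifted.

```bash
python3 -m jog '[{"dx":36.2,"dy":-21.2,"dz":0.2,"roll":0,"claw":0.4},{"dx":36.2,"dy":-21.2,"dz":0.2,"roll":0,"claw":0.4},{"dx":36.2,"dy":-21.2,"dz":0.2,"roll":0,"claw":0.4},{"dx":36.2,"dy":-21.2,"dz":0.2,"roll":0,"claw":0.4},{"dx":36.2,"dy":-21.2,"dz":0.2,"roll":0,"claw":0.4},{"dx":36.2,"dy":-21.2,"dz":0.2,"roll":0,"claw":0.4},{"dx":36.2,"dy":-21.2,"dz":0.2,"roll":0,"claw":0.4},{"dx":36.2,"dy":-21.2,"dz":0.2,"roll":0,"claw":0.4},{"dx":36.2,"dy":-21.2,"dz":0.2,"roll":0,"claw":0.4},{"dx":36.2,"dy":-21.2,"dz":0.2,"roll":0,"claw":0.4},{"dx":36.2,"dy":-21.2,"dz":0.2,"roll":0,"claw":0.4},{"dx":36.2,"dy":-21.2,"dz":0.2,"roll":0,"claw":0.4}]'
python3 -c "
from h import *
plan((447,149,20,1.571),(447,149,9.5,1.571))
im=save('scene','s2.png'); c=im[190:290,160:310,::-1]; cv2.imwrite('pics/c3.png',cv2.resize(c,None,fx=4,fy=4,interpolation=cv2.INTER_CUBIC))"
```

```text
time_s: 5.07
ee_pos: [442.1, 151.9, 94.3]
eef_rot: [-0.001, 0.706, 0.709, -0.001]
wrist_force: [0.3, 0.1, -1.0]
gripper_width: 48.7
finger_force: 62.4
t 5.07 p [442.1 151.9  94.3] yaw 1.575 w 48.7 F [ 0.3  0.1 -1. ]
(447, 149, 20, 1.571) dx -0.29 dy 0.50 dz 7.43 roll 0.004
(447, 149, 9.5, 1.571) dx -0.29 dy 0.50 dz 8.48 roll 0.004
```

View pics/c3.png

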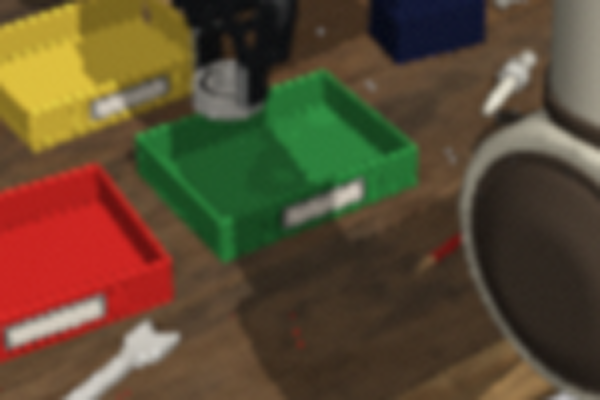

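The large bearing at (228,90) in the crop is held level above the green bin. I'll lower it gently.

```bash
python3 -m jog '[{"dx":-0.1,"dy":0.3,"dz":0,"roll":0,"claw":0.4},{"dx":-0.1,"dy":0.3,"dz":2.5,"roll":0,"claw":0.4},{"dx":-0.1,"dy":0.3,"dz":4.5,"roll":0,"claw":0.4},{"dx":-0.1,"dy":0.3,"dz":6,"roll":0,"claw":0.4},{"dx":-0.1,"dy":0.3,"dz":7.2,"roll":0,"claw":0.4},{"dx":-0.1,"dy":0.3,"dz":7.8,"roll":0,"claw":0.4},{"dx":-0.1,"dy":0.3,"dz":7.8,"roll":0,"claw":0.4},{"dx":-0.1,"dy":0.3,"dz":7.8,"roll":0,"claw":0.4}]'
python3 -c "
from h import *
plan((447,149,9.5,1.571))"
```

```text
time_s: 5.78
ee_pos: [448.0, 148.5, 17.3]
eef_rot: [0.0, 0.708, 0.707, 0.0]
wrist_force: [-0.5, 1.5, -1.3]
gripper_width: 48.9
finger_force: 62.4
t 5.78 p [448.  148.5  17.3] yaw 1.569 w 48.9 F [-0.5  1.5 -1.3]
(447, 149, 9.5, 1.571) dx 0.05 dy -0.10 dz 0.78 roll -0.002
```

```bash
python3 -m jog '[{"dx":0,"dy":0,"dz":0.3,"roll":0,"claw":0.4},{"dx":0,"dy":0,"dz":0.5,"roll":0,"claw":0.4},{"dx":0,"dy":0,"dz":0.65,"roll":0,"claw":0.4},{"dx":0,"dy":0,"dz":0.75,"roll":0,"claw":0.4},{"dx":0,"dy":0,"dz":0.75,"roll":0,"claw":0.4},{"dx":0,"dy":0,"dz":0.75,"roll":0,"claw":0.4}]'
```

```text
time_s: 6.28
ee_pos: [447.2, 149.4, 9.7]
eef_rot: [0.0, 0.707, 0.707, 0.0]
wrist_force: [0.7, -0.3, -0.3]
gripper_width: 49.1
finger_force: 62.4
```

```bash
python3 -m jog '[{"dx":0,"dy":0,"dz":0.1,"roll":0,"claw":0.4},{"dx":0,"dy":0,"dz":0.1,"roll":0,"claw":0.4},{"dx":0,"dy":0,"dz":0.1,"roll":0,"claw":0.4}]'
```

```text
time_s: 6.53
ee_pos: [447.5, 149.4, 9.1]
eef_rot: [0.0, 0.707, 0.707, 0.0]
wrist_force: [-1.0, 0.4, 4.2]
gripper_width: 49.2
finger_force: 63.0
```

```bash
python3 -m jog '[{"dx":0,"dy":0,"dz":0,"roll":0,"claw":0.7},{"dx":0,"dy":0,"dz":0,"roll":0,"claw":0.75},{"dx":0,"dy":0,"dz":0,"roll":0,"claw":0.75},{"dx":0,"dy":0,"dz":0,"roll":0,"claw":0.75},{"dx":0,"dy":0,"dz":-1,"roll":0,"claw":0.75},{"dx":0,"dy":0,"dz":-3,"roll":0,"claw":0.75},{"dx":0,"dy":0,"dz":-6,"roll":0,"claw":0.75},{"dx":0,"dy":0,"dz":-9,"roll":0,"claw":0.65},{"dx":0,"dy":0,"dz":-9,"roll":0,"claw":0.65}]'
python3 -c "
from h import *
plan((540,-331,90,1.571),(540,-331,1,1.571))"
```

```text
time_s: 7.28
ee_pos: [451.8, 149.7, 105.3]
eef_rot: [0.004, 0.707, 0.707, 0.004]
wrist_force: [-0.4, 0.4, 1.2]
gripper_width: 55.4
finger_force: 0.0
t 7.28 p [451.8 149.7 105.3] yaw 1.571 w 55.4 F [-0.4  0.4  1.2]
(540, -331, 90, 1.571) dx -48.07 dy 8.79 dz 1.60 roll 0.000
(540, -331, 1, 1.571) dx -48.08 dy 8.68 dz 10.50 roll 0.000
```

```bash
python3 -m jog '[{"dx":-48.1,"dy":8.8,"dz":1,"roll":0,"claw":0.65},{"dx":-48.1,"dy":8.8,"dz":1,"roll":0,"claw":0.65},{"dx":-48.1,"dy":8.8,"dz":1,"roll":0,"claw":0.65},{"dx":-48.1,"dy":8.8,"dz":1,"roll":0,"claw":0.65},{"dx":-48.1,"dy":8.8,"dz":1,"roll":0,"claw":0.65},{"dx":-48.1,"dy":8.8,"dz":1,"roll":0,"claw":0.65},{"dx":-48.1,"dy":8.8,"dz":1,"roll":0,"claw":0.65},{"dx":-48.1,"dy":8.8,"dz":1,"roll":0,"claw":0.65},{"dx":-48.1,"dy":8.8,"dz":1,"roll":0,"claw":0.65},{"dx":-48.1,"dy":8.8,"dz":1,"roll":0,"claw":0.65},{"dx":-48.1,"dy":8.8,"dz":1,"roll":0,"claw":0.65},{"dx":-48.1,"dy":8.8,"dz":1,"roll":0,"claw":0.65}]'
python3 -m jog '[{"dx":0,"dy":0,"dz":0,"roll":0,"claw":0.65},{"dx":0,"dy":0,"dz":0,"roll":0,"claw":0.65},{"dx":0,"dy":0,"dz":0,"roll":0,"claw":0.65},{"dx":0,"dy":0,"dz":0,"roll":0,"claw":0.65}]'
python3 -c "
from h import *
plan((540,-331,90,1.571),(540,-331,1,1.571))"
```

```text
time_s: 8.28
ee_pos: [535.3, -335.4, 89.0]
eef_rot: [0.001, 0.708, 0.707, -0.0]
wrist_force: [-0.5, 0.2, -0.0]
gripper_width: 55.5
finger_force: 0.0
time_s: 8.62
ee_pos: [535.0, -330.2, 88.5]
eef_rot: [-0.001, 0.707, 0.708, 0.0]
wrist_force: [-0.3, -0.0, -0.5]
gripper_width: 55.1
finger_force: 0.0
t 8.62 p [ 535.  -330.2   88.5] yaw 1.572 w 55.1 F [-0.3 -0.  -0.5]
(540, -331, 90, 1.571) dx -0.08 dy 0.50 dz -0.15 roll 0.001
(540, -331, 1, 1.571) dx -0.09 dy 0.50 dz 8.75 roll 0.001
```

```bash
python3 -m jog '[{"dx":-0.1,"dy":0.5,"dz":2.5,"roll":0,"claw":0.65},{"dx":-0.1,"dy":0.5,"dz":5,"roll":0,"claw":0.65},{"dx":-0.1,"dy":0.5,"dz":7,"roll":0,"claw":0.65},{"dx":-0.1,"dy":0.5,"dz":8.3,"roll":0,"claw":0.65},{"dx":-0.1,"dy":0.5,"dz":8.7,"roll":0,"claw":0.65},{"dx":-0.1,"dy":0.5,"dz":8.7,"roll":0,"claw":0.65},{"dx":-0.1,"dy":0.5,"dz":8.7,"roll":0,"claw":0.65},{"dx":-0.1,"dy":0.5,"dz":8.7,"roll":0,"claw":0.65}]'
python3 -m jog '[{"dx":0,"dy":0,"dz":0,"roll":0,"claw":0.3},{"dx":0,"dy":0,"dz":0,"roll":0,"claw":0.3},{"dx":0,"dy":0,"dz":0,"roll":0,"claw":0.3},{"dx":0,"dy":0,"dz":0,"roll":0,"claw":0.3},{"dx":0,"dy":0,"dz":0,"roll":0,"claw":0.3}]'
```

```text
time_s: 9.28
ee_pos: [541.3, -333.4, 3.4]
eef_rot: [0.001, 0.707, 0.707, 0.0]
wrist_force: [-0.1, -0.1, -0.1]
gripper_width: 55.4
finger_force: 0.0
time_s: 9.7
ee_pos: [541.2, -333.6, 3.6]
eef_rot: [0.001, 0.707, 0.707, 0.0]
wrist_force: [-1.4, 0.3, 6.3]
gripper_width: 36.7
finger_force: 59.4
```

```bash
python3 -m jog '[{"dx":0,"dy":0,"dz":-1,"roll":0,"claw":0.25},{"dx":0,"dy":0,"dz":-3,"roll":0,"claw":0.25},{"dx":0,"dy":0,"dz":-6,"roll":0,"claw":0.25},{"dx":0,"dy":0,"dz":-8.5,"roll":0,"claw":0.25},{"dx":0,"dy":0,"dz":-8.5,"roll":0,"claw":0.25},{"dx":0,"dy":0,"dz":-8.5,"roll":0,"claw":0.25}]'
python3 -c "
from h import *
plan((447,73,88,1.571))"
```

```text
time_s: 10.2
ee_pos: [541.4, -333.8, 89.3]
eef_rot: [0.002, 0.707, 0.707, 0.0]
wrist_force: [-0.1, -0.2, -1.7]
gripper_width: 37.0
finger_force: 60.4
t 10.2 p [ 541.4 -333.8   89.3] yaw 1.571 w 37.0 F [-0.1 -0.2 -1.7]
(447, 73, 88, 1.571) dx 40.68 dy -9.44 dz -0.04 roll -0.000
```

```bash
python3 -m jog '[{"dx":40.7,"dy":-9.4,"dz":0,"roll":0,"claw":0.25},{"dx":40.7,"dy":-9.4,"dz":0,"roll":0,"claw":0.25},{"dx":40.7,"dy":-9.4,"dz":0,"roll":0,"claw":0.25},{"dx":40.7,"dy":-9.4,"dz":0,"roll":0,"claw":0.25},{"dx":40.7,"dy":-9.4,"dz":0,"roll":0,"claw":0.25},{"dx":40.7,"dy":-9.4,"dz":0,"roll":0,"claw":0.25},{"dx":40.7,"dy":-9.4,"dz":0,"roll":0,"claw":0.25},{"dx":40.7,"dy":-9.4,"dz":0,"roll":0,"claw":0.25},{"dx":40.7,"dy":-9.4,"dz":0,"roll":0,"claw":0.25},{"dx":40.7,"dy":-9.4,"dz":0,"roll":0,"claw":0.25},{"dx":40.7,"dy":-9.4,"dz":0,"roll":0,"claw":0.25},{"dx":40.7,"dy":-9.4,"dz":0,"roll":0,"claw":0.25}]'
python3 -m jog '[{"dx":0,"dy":0,"dz":1,"roll":0,"claw":0.25},{"dx":0,"dy":0,"dz":2,"roll":0,"claw":0.25},{"dx":0,"dy":0,"dz":3,"roll":0,"claw":0.25},{"dx":0,"dy":0,"dz":3,"roll":0,"claw":0.25},{"dx":0,"dy":0,"dz":3,"roll":0,"claw":0.25}]'
python3 -c "
from h import *
plan((447,73,15,1.571),(447,73,8,1.571))"
```

```text
time_s: 11.2
ee_pos: [444.1, 76.3, 85.1]
eef_rot: [-0.001, 0.705, 0.709, -0.001]
wrist_force: [-0.3, -0.0, -1.0]
gripper_width: 36.8
finger_force: 60.5
time_s: 11.62
ee_pos: [445.3, 73.5, 55.2]
eef_rot: [-0.001, 0.708, 0.706, -0.001]
wrist_force: [-0.2, 0.5, -1.0]
gripper_width: 37.0
finger_force: 60.5
t 11.62 p [445.3  73.5  55.2] yaw 1.569 w 37.0 F [-0.2  0.5 -1. ]
(447, 73, 15, 1.571) dx -0.05 dy 0.19 dz 4.02 roll -0.002
(447, 73, 8, 1.571) dx -0.05 dy 0.19 dz 4.72 roll -0.002
```

```bash
python3 -m jog '[{"dx":0,"dy":0.1,"dz":1.5,"roll":0,"claw":0.25},{"dx":0,"dy":0.1,"dz":2.8,"roll":0,"claw":0.25},{"dx":0,"dy":0.1,"dz":3.6,"roll":0,"claw":0.25},{"dx":0,"dy":0.1,"dz":4.1,"roll":0,"claw":0.25},{"dx":0,"dy":0.1,"dz":4.4,"roll":0,"claw":0.25},{"dx":0,"dy":0.1,"dz":4.6,"roll":0,"claw":0.25},{"dx":0,"dy":0.1,"dz":4.7,"roll":0,"claw":0.25},{"dx":0,"dy":0.1,"dz":4.7,"roll":0,"claw":0.25},{"dx":0,"dy":0.1,"dz":4.7,"roll":0,"claw":0.25}]'
```

```text
time_s: 12.37
ee_pos: [447.6, 74.3, 10.0]
eef_rot: [0.0, 0.707, 0.707, 0.0]
wrist_force: [0.1, -0.2, -1.1]
gripper_width: 36.9
finger_force: 60.5
```

```bash
python3 -m jog '[{"dx":0,"dy":0,"dz":0.1,"roll":0,"claw":0.25},{"dx":0,"dy":0,"dz":0.2,"roll":0,"claw":0.25},{"dx":0,"dy":0,"dz":0.25,"roll":0,"claw":0.25},{"dx":0,"dy":0,"dz":0.25,"roll":0,"claw":0.25},{"dx":0,"dy":0,"dz":0.25,"roll":0,"claw":0.25}]'
```

```text
time_s: 12.78
ee_pos: [447.5, 74.3, 7.6]
eef_rot: [0.0, 0.707, 0.707, 0.0]
wrist_force: [-3.2, 1.0, 6.2]
gripper_width: 36.8
finger_force: 61.2
```

Contact. I'll release it, go up and head to plug 1.

```bash
python3 -m jog '[{"dx":0,"dy":0,"dz":0,"roll":0,"claw":0.6},{"dx":0,"dy":0,"dz":0,"roll":0,"claw":0.6},{"dx":0,"dy":0,"dz":0,"roll":0,"claw":0.6},{"dx":0,"dy":0,"dz":0,"roll":0,"claw":0.6},{"dx":0,"dy":0,"dz":-1,"roll":0,"claw":0.6},{"dx":0,"dy":0,"dz":-3,"roll":0,"claw":0.6},{"dx":0,"dy":0,"dz":-6,"roll":0,"claw":0.6},{"dx":0,"dy":0,"dz":-9,"roll":0,"claw":0.5},{"dx":0,"dy":0,"dz":-9,"roll":0,"claw":0.5}]'
python3 -c "
from h import *
plan((548.4,-230,90,2.054))"
```

```text
time_s: 13.53
ee_pos: [451.8, 73.9, 103.6]
eef_rot: [0.004, 0.707, 0.707, 0.004]
wrist_force: [0.3, -0.3, 1.0]
gripper_width: 43.0
finger_force: 0.0
t 13.53 p [451.8  73.9 103.6] yaw 1.571 w 43.0 F [ 0.3 -0.3  1. ]
(548.4, -230, 90, 2.054) dx -30.40 dy 9.64 dz 1.51 roll -0.483
```

```bash
python3 -m jog '[{"dx":-30.4,"dy":10,"dz":0.8,"roll":-0.483,"claw":0.5},{"dx":-30.4,"dy":10,"dz":0.8,"roll":-0.483,"claw":0.5},{"dx":-30.4,"dy":10,"dz":0.8,"roll":-0.483,"claw":0.5},{"dx":-30.4,"dy":10,"dz":0.8,"roll":-0.483,"claw":0.5},{"dx":-30.4,"dy":10,"dz":0.8,"roll":-0.483,"claw":0.5},{"dx":-30.4,"dy":10,"dz":0.8,"roll":-0.483,"claw":0.5},{"dx":-30.4,"dy":10,"dz":0.8,"roll":-0.483,"claw":0.5},{"dx":-30.4,"dy":10,"dz":0.8,"roll":-0.483,"claw":0.5},{"dx":-30.4,"dy":10,"dz":0.8,"roll":-0.483,"claw":0.5},{"dx":-30.4,"dy":10,"dz":0.8,"roll":-0.483,"claw":0.5},{"dx":-30.4,"dy":10,"dz":0.8,"roll":-0.483,"claw":0.5},{"dx":-30.4,"dy":10,"dz":0.8,"roll":-0.483,"claw":0.5}]'
python3 -c "
from h import *
plan((548.4,-230,90,2.054),(548.4,-230,3,2.054))"
```

```text
time_s: 14.53
ee_pos: [546.7, -228.1, 89.0]
eef_rot: [-0.001, 0.517, 0.856, 0.0]
wrist_force: [0.7, -0.4, -0.1]
gripper_width: 42.7
finger_force: 0.0
t 14.53 p [ 546.7 -228.1   89. ] yaw 2.055 w 42.7 F [ 0.7 -0.4 -0.1]
(548.4, -230, 90, 2.054) dx -0.25 dy 0.06 dz -0.10 roll 0.001
(548.4, -230, 3, 2.054) dx -0.26 dy 0.06 dz 8.60 roll 0.001
```

```bash
python3 -m jog '[{"dx":-0.2,"dy":0.1,"dz":2.5,"roll":0,"claw":0.5},{"dx":-0.2,"dy":0.1,"dz":5,"roll":0,"claw":0.5},{"dx":-0.2,"dy":0.1,"dz":7,"roll":0,"claw":0.5},{"dx":-0.2,"dy":0.1,"dz":8.2,"roll":0,"claw":0.5},{"dx":-0.2,"dy":0.1,"dz":8.6,"roll":0,"claw":0.5},{"dx":-0.2,"dy":0.1,"dz":8.6,"roll":0,"claw":0.5},{"dx":-0.2,"dy":0.1,"dz":8.6,"roll":0,"claw":0.5}]'
python3 -m jog '[{"dx":0,"dy":0,"dz":0,"roll":0,"claw":0.2},{"dx":0,"dy":0,"dz":0,"roll":0,"claw":0.1},{"dx":0,"dy":0,"dz":0,"roll":0,"claw":0},{"dx":0,"dy":0,"dz":0,"roll":0,"claw":0},{"dx":0,"dy":0,"dz":0,"roll":0,"claw":0},{"dx":0,"dy":0,"dz":0,"roll":0,"claw":0},{"dx":0,"dy":0,"dz":0,"roll":0,"claw":0}]'
```

```text
time_s: 15.12
ee_pos: [549.7, -230.9, 4.2]
eef_rot: [0.001, 0.517, 0.856, -0.0]
wrist_force: [0.4, 0.2, 0.9]
gripper_width: 42.6
finger_force: 0.0
time_s: 15.7
ee_pos: [549.9, -231.6, 4.4]
eef_rot: [0.001, 0.518, 0.856, 0.0]
wrist_force: [-0.9, 1.0, 5.7]
gripper_width: 8.2
finger_force: 58.9
```

```bash
python3 -m jog '[{"dx":0,"dy":0,"dz":-1,"roll":0,"claw":0},{"dx":0,"dy":0,"dz":-3,"roll":0,"claw":0},{"dx":0,"dy":0,"dz":-6,"roll":0,"claw":0},{"dx":0,"dy":0,"dz":-9,"roll":0,"claw":0},{"dx":0,"dy":0,"dz":-9,"roll":0,"claw":0},{"dx":0,"dy":0,"dz":-9,"roll":0,"claw":0}]'
python3 -c "
from h import *
plan((656,193,90,3.1416))"
```

```text
time_s: 16.2
ee_pos: [550.4, -232.1, 95.9]
eef_rot: [0.003, 0.517, 0.856, -0.0]
wrist_force: [0.2, -0.4, -1.3]
gripper_width: 8.1
finger_force: 58.7
t 16.2 p [ 550.4 -232.1   95.9] yaw 2.054 w 8.1 F [ 0.2 -0.4 -1.3]
(656, 193, 90, 3.1416) dx 32.74 dy 29.09 dz 0.51 roll -1.088
```

```bash
python3 -m jog '[{"dx":32.7,"dy":29.1,"dz":0.3,"roll":-1.088,"claw":0},{"dx":32.7,"dy":29.1,"dz":0.3,"roll":-1.088,"claw":0},{"dx":32.7,"dy":29.1,"dz":0.3,"roll":-1.088,"claw":0},{"dx":32.7,"dy":29.1,"dz":0.3,"roll":-1.088,"claw":0},{"dx":32.7,"dy":29.1,"dz":0.3,"roll":-1.088,"claw":0},{"dx":32.7,"dy":29.1,"dz":0.3,"roll":-1.088,"claw":0},{"dx":32.7,"dy":29.1,"dz":0.3,"roll":-1.088,"claw":0},{"dx":32.7,"dy":29.1,"dz":0.3,"roll":-1.088,"claw":0},{"dx":32.7,"dy":29.1,"dz":0.3,"roll":-1.088,"claw":0},{"dx":32.7,"dy":29.1,"dz":0.3,"roll":-1.088,"claw":0},{"dx":32.7,"dy":29.1,"dz":0.3,"roll":-1.088,"claw":0},{"dx":32.7,"dy":29.1,"dz":0.3,"roll":-1.088,"claw":0}]'
python3 -m jog '[{"dx":0,"dy":0,"dz":0,"roll":0,"claw":0},{"dx":0,"dy":0,"dz":0,"roll":0,"claw":0},{"dx":0,"dy":0,"dz":0,"roll":0,"claw":0}]'
python3 -c "
from h import *
plan((656,193,18,3.1416))
im=save('scene','s3.png'); c=im[150:250,120:270,::-1]; cv2.imwrite('pics/c4.png',cv2.resize(c,None,fx=5,fy=5,interpolation=cv2.INTER_CUBIC))"
```

```text
time_s: 17.2
ee_pos: [653.7, 198.6, 88.1]
eef_rot: [-0.001, -0.003, 1.0, 0.001]
wrist_force: [0.3, -1.0, -1.2]
gripper_width: 8.3
finger_force: 58.7
time_s: 17.45
ee_pos: [654.3, 192.2, 89.3]
eef_rot: [-0.001, 0.001, 1.0, -0.0]
wrist_force: [-0.4, 0.8, 0.4]
gripper_width: 7.8
finger_force: 58.7
t 17.45 p [654.3 192.2  89.3] yaw 3.14 w 7.8 F [-0.4  0.8  0.4]
(656, 193, 18, 3.1416) dx -0.19 dy 0.08 dz 7.13 roll -0.001
```

View pics/c4.png

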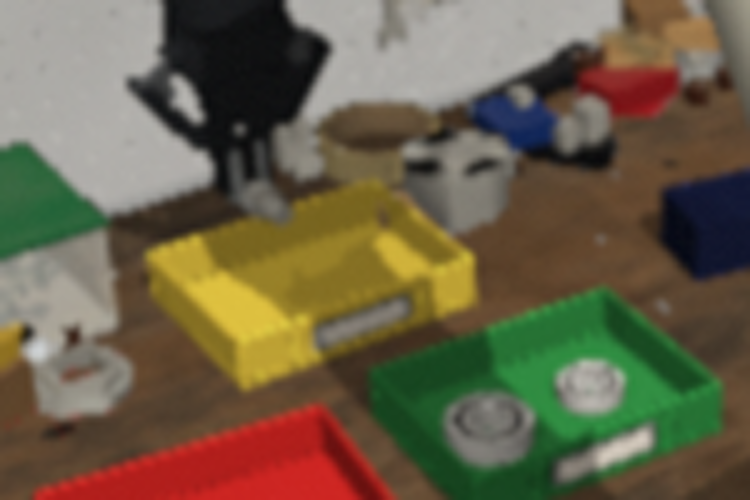

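The crop shows both bearings flat in the green bin at (488,425) and (590,385), and the plug held at (262,200) over the yellow bin. I'll lower the plug now.

```bash
python3 -m jog '[{"dx":-0.1,"dy":0,"dz":2.5,"roll":0,"claw":0},{"dx":-0.1,"dy":0,"dz":4.5,"roll":0,"claw":0},{"dx":-0.1,"dy":0,"dz":5.7,"roll":0,"claw":0},{"dx":-0.1,"dy":0,"dz":6.5,"roll":0,"claw":0},{"dx":-0.1,"dy":0,"dz":7.1,"roll":0,"claw":0},{"dx":-0.1,"dy":0,"dz":7.4,"roll":0,"claw":0},{"dx":-0.1,"dy":0,"dz":7.4,"roll":0,"claw":0},{"dx":-0.1,"dy":0,"dz":7.4,"roll":0,"claw":0}]'
```

```text
time_s: 18.17
ee_pos: [656.6, 193.8, 17.1]
eef_rot: [0.001, -0.0, 1.0, 0.0]
wrist_force: [-0.4, 0.7, -0.4]
gripper_width: 8.0
finger_force: 58.7
```

```bash
python3 -m jog '[{"dx":0,"dy":0,"dz":0.2,"roll":0,"claw":0},{"dx":0,"dy":0,"dz":0.4,"roll":0,"claw":0},{"dx":0,"dy":0,"dz":0.5,"roll":0,"claw":0},{"dx":0,"dy":0,"dz":0.6,"roll":0,"claw":0},{"dx":0,"dy":0,"dz":0.7,"roll":0,"claw":0},{"dx":0,"dy":0,"dz":0.7,"roll":0,"claw":0}]'
python3 -m jog '[{"dx":0,"dy":0,"dz":0.1,"roll":0,"claw":0},{"dx":0,"dy":0,"dz":0.1,"roll":0,"claw":0},{"dx":0,"dy":0,"dz":0.1,"roll":0,"claw":0}]'
```

```text
time_s: 18.67
ee_pos: [655.7, 193.7, 8.8]
eef_rot: [-0.0, -0.0, 1.0, -0.0]
wrist_force: [-0.6, -0.5, -0.7]
gripper_width: 8.1
finger_force: 58.7
time_s: 18.92
ee_pos: [655.9, 193.8, 8.5]
eef_rot: [0.0, -0.0, 1.0, -0.0]
wrist_force: [-1.8, -0.4, 3.1]
gripper_width: 8.2
finger_force: 59.1
```

The plug has touched the bin floor. I'll release it, lift, and plan the move to plug 2.

```bash
python3 -m jog '[{"dx":0,"dy":0,"dz":0,"roll":0,"claw":0.15},{"dx":0,"dy":0,"dz":0,"roll":0,"claw":0.3},{"dx":0,"dy":0,"dz":0,"roll":0,"claw":0.4},{"dx":0,"dy":0,"dz":0,"roll":0,"claw":0.4},{"dx":0,"dy":0,"dz":0,"roll":0,"claw":0.4},{"dx":0,"dy":0,"dz":-1,"roll":0,"claw":0.4},{"dx":0,"dy":0,"dz":-3,"roll":0,"claw":0.4},{"dx":0,"dy":0,"dz":-6,"roll":0,"claw":0.4},{"dx":0,"dy":0,"dz":-9,"roll":0,"claw":0.5},{"dx":0,"dy":0,"dz":-9,"roll":0,"claw":0.5},{"dx":0,"dy":0,"dz":-9,"roll":0,"claw":0.5}]'
python3 -c "
from h import *
plan((423.9,-98.8,90,1.936))"
```

```text
time_s: 19.83
ee_pos: [658.1, 194.0, 102.1]
eef_rot: [0.003, -0.0, 1.0, 0.0]
wrist_force: [0.4, -0.4, -0.5]
gripper_width: 42.6
finger_force: 0.0
t 19.83 p [658.1 194.  102.1] yaw -3.141 w 42.6 F [ 0.4 -0.4 -0.5]
(423.9, -98.8, 90, 1.936) dx 23.44 dy -29.28 dz 1.03 roll -5.077
```

```bash
python3 -m jog '[{"dx":23.3,"dy":-29.3,"dz":0.8,"roll":1.206,"claw":0.5},{"dx":23.3,"dy":-29.3,"dz":0.8,"roll":1.206,"claw":0.5},{"dx":23.3,"dy":-29.3,"dz":0.8,"roll":1.206,"claw":0.5},{"dx":23.3,"dy":-29.3,"dz":0.8,"roll":1.206,"claw":0.5},{"dx":23.3,"dy":-29.3,"dz":0.8,"roll":1.206,"claw":0.5},{"dx":23.3,"dy":-29.3,"dz":0.8,"roll":1.206,"claw":0.5},{"dx":23.3,"dy":-29.3,"dz":0.8,"roll":1.206,"claw":0.5},{"dx":23.3,"dy":-29.3,"dz":0.8,"roll":1.206,"claw":0.5},{"dx":23.3,"dy":-29.3,"dz":0.8,"roll":1.206,"claw":0.5},{"dx":23.3,"dy":-29.3,"dz":0.8,"roll":1.206,"claw":0.5},{"dx":23.3,"dy":-29.3,"dz":0.8,"roll":1.206,"claw":0.5},{"dx":23.3,"dy":-29.3,"dz":0.8,"roll":1.206,"claw":0.5}]'
python3 -m jog '[{"dx":0,"dy":0,"dz":0,"roll":0,"claw":0.5},{"dx":0,"dy":0,"dz":0,"roll":0,"claw":0.5},{"dx":0,"dy":0,"dz":0,"roll":0,"claw":0.5}]'
python3 -c "
from h import *
plan((423.9,-98.8,3,1.936))"
```

```text
time_s: 20.83
ee_pos: [422.5, -99.1, 89.6]
eef_rot: [-0.001, 0.566, 0.824, 0.0]
wrist_force: [0.3, -0.1, -0.6]
gripper_width: 42.6
finger_force: 0.0
time_s: 21.08
ee_pos: [423.3, -98.4, 90.0]
eef_rot: [-0.0, 0.566, 0.825, 0.0]
wrist_force: [0.2, 1.0, -0.1]
gripper_width: 42.8
finger_force: 0.0
t 21.08 p [423.3 -98.4  90. ] yaw 1.939 w 42.8 F [ 0.2  1.  -0.1]
(423.9, -98.8, 3, 1.936) dx -0.06 dy 0.04 dz 8.70 roll 0.003
```

```bash
python3 -m jog '[{"dx":-0.1,"dy":0,"dz":2.5,"roll":0,"claw":0.5},{"dx":-0.1,"dy":0,"dz":5,"roll":0,"claw":0.5},{"dx":-0.1,"dy":0,"dz":7,"roll":0,"claw":0.5},{"dx":-0.1,"dy":0,"dz":8.2,"roll":0,"claw":0.5},{"dx":-0.1,"dy":0,"dz":8.6,"roll":0,"claw":0.5},{"dx":-0.1,"dy":0,"dz":8.6,"roll":0,"claw":0.5},{"dx":-0.1,"dy":0,"dz":8.6,"roll":0,"claw":0.5}]'
python3 -m jog '[{"dx":0,"dy":0,"dz":0,"roll":0,"claw":0.2},{"dx":0,"dy":0,"dz":0,"roll":0,"claw":0.1},{"dx":0,"dy":0,"dz":0,"roll":0,"claw":0},{"dx":0,"dy":0,"dz":0,"roll":0,"claw":0},{"dx":0,"dy":0,"dz":0,"roll":0,"claw":0},{"dx":0,"dy":0,"dz":0,"roll":0,"claw":0},{"dx":0,"dy":0,"dz":0,"roll":0,"claw":0}]'
```

```text
time_s: 21.67
ee_pos: [423.9, -100.2, 4.6]
eef_rot: [0.0, 0.567, 0.824, 0.0]
wrist_force: [0.1, -0.4, 0.0]
gripper_width: 42.8
finger_force: 0.0
time_s: 22.25
ee_pos: [424.0, -100.6, 5.0]
eef_rot: [0.001, 0.567, 0.824, 0.0]
wrist_force: [-1.6, 1.6, 6.4]
gripper_width: 7.9
finger_force: 58.9
```

```bash
python3 -m jog '[{"dx":0,"dy":0,"dz":-1,"roll":0,"claw":0},{"dx":0,"dy":0,"dz":-3,"roll":0,"claw":0},{"dx":0,"dy":0,"dz":-6,"roll":0,"claw":0},{"dx":0,"dy":0,"dz":-9.5,"roll":0,"claw":0},{"dx":0,"dy":0,"dz":-9.5,"roll":0,"claw":0},{"dx":0,"dy":0,"dz":-9.5,"roll":0,"claw":0}]'
python3 -c "
from h import *
plan((640,117,95,3.1416))"
```

```text
time_s: 22.75
ee_pos: [425.0, -101.2, 101.7]
eef_rot: [0.003, 0.567, 0.824, 0.0]
wrist_force: [-0.3, -0.0, -2.0]
gripper_width: 8.1
finger_force: 58.6
t 22.75 p [ 425.  -101.2  101.7] yaw 1.936 w 8.1 F [-0.3 -0.  -2. ]
(640, 117, 95, 3.1416) dx 12.71 dy 27.87 dz 0.71 roll -1.206
```

```bash
python3 -m jog '[{"dx":12.7,"dy":27.9,"dz":0.4,"roll":-1.206,"claw":0},{"dx":12.7,"dy":27.9,"dz":0.4,"roll":-1.206,"claw":0},{"dx":12.7,"dy":27.9,"dz":0.4,"roll":-1.206,"claw":0},{"dx":12.7,"dy":27.9,"dz":0.4,"roll":-1.206,"claw":0},{"dx":12.7,"dy":27.9,"dz":0.4,"roll":-1.206,"claw":0},{"dx":12.7,"dy":27.9,"dz":0.4,"roll":-1.206,"claw":0},{"dx":12.7,"dy":27.9,"dz":0.4,"roll":-1.206,"claw":0},{"dx":12.7,"dy":27.9,"dz":0.4,"roll":-1.206,"claw":0},{"dx":12.7,"dy":27.9,"dz":0.4,"roll":-1.206,"claw":0},{"dx":12.7,"dy":27.9,"dz":0.4,"roll":-1.206,"claw":0},{"dx":12.7,"dy":27.9,"dz":0.4,"roll":-1.206,"claw":0},{"dx":12.7,"dy":27.9,"dz":0.4,"roll":-1.206,"claw":0}]'
python3 -m jog '[{"dx":0,"dy":0,"dz":0,"roll":0,"claw":0},{"dx":0,"dy":0,"dz":0,"roll":0,"claw":0},{"dx":0,"dy":0,"dz":0,"roll":0,"claw":0}]'
python3 -c "
from h import *
plan((640,117,18,3.1416))
im=save('scene','s4.png'); c=im[150:250,120:270,::-1]; cv2.imwrite('pics/c5.png',cv2.resize(c,None,fx=5,fy=5,interpolation=cv2.INTER_CUBIC))"
```

```text
time_s: 23.75
ee_pos: [637.4, 118.0, 93.4]
eef_rot: [-0.002, 0.001, 1.0, 0.0]
wrist_force: [1.0, 0.2, -0.3]
gripper_width: 8.1
finger_force: 58.7
time_s: 24.0
ee_pos: [638.4, 117.7, 94.9]
eef_rot: [-0.0, 0.001, 1.0, -0.0]
wrist_force: [-0.2, -0.0, -0.4]
gripper_width: 8.1
finger_force: 58.7
t 24.0 p [638.4 117.7  94.9] yaw 3.14 w 8.1 F [-0.2 -0.  -0.4]
(640, 117, 18, 3.1416) dx -0.17 dy -0.07 dz 7.69 roll -0.001
```

View pics/c5.png

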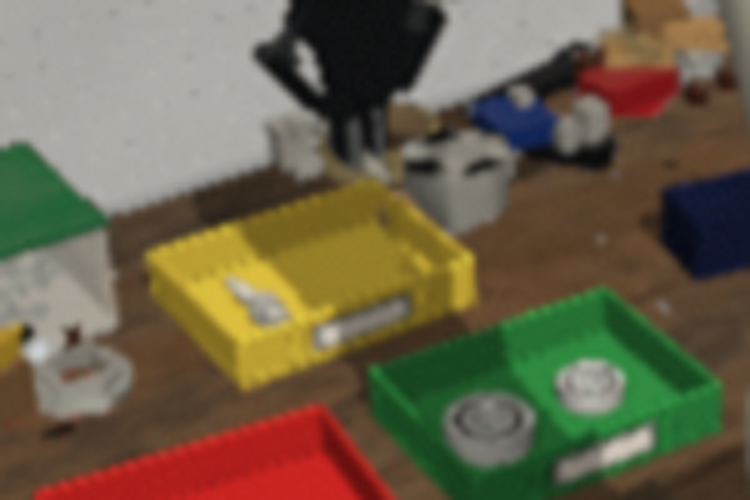

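Plug 1 lies in the yellow bin at (258,300) and plug 2 is held at (370,160). I'll lower plug 2.

```bash
python3 -m jog '[{"dx":0,"dy":0,"dz":2.5,"roll":0,"claw":0},{"dx":0,"dy":0,"dz":4.5,"roll":0,"claw":0},{"dx":0,"dy":0,"dz":6.2,"roll":0,"claw":0},{"dx":0,"dy":0,"dz":7.1,"roll":0,"claw":0},{"dx":0,"dy":0,"dz":7.6,"roll":0,"claw":0},{"dx":0,"dy":0,"dz":7.8,"roll":0,"claw":0},{"dx":0,"dy":0,"dz":7.9,"roll":0,"claw":0},{"dx":0,"dy":0,"dz":7.9,"roll":0,"claw":0}]'
python3 -m jog '[{"dx":0,"dy":0,"dz":0.15,"roll":0,"claw":0},{"dx":0,"dy":0,"dz":0.3,"roll":0,"claw":0},{"dx":0,"dy":0,"dz":0.45,"roll":0,"claw":0},{"dx":0,"dy":0,"dz":0.55,"roll":0,"claw":0},{"dx":0,"dy":0,"dz":0.65,"roll":0,"claw":0},{"dx":0,"dy":0,"dz":0.65,"roll":0,"claw":0},{"dx":0,"dy":0,"dz":0.65,"roll":0,"claw":0}]'
```

```text
time_s: 24.72
ee_pos: [639.4, 118.0, 17.2]
eef_rot: [0.001, -0.0, 1.0, -0.0]
wrist_force: [0.4, -0.1, 0.1]
gripper_width: 8.3
finger_force: 58.8
time_s: 25.3
ee_pos: [638.5, 118.0, 9.6]
eef_rot: [-0.0, -0.0, 1.0, 0.0]
wrist_force: [-0.1, -0.0, -0.6]
gripper_width: 7.6
finger_force: 58.8
```

```bash
python3 -m jog '[{"dx":0,"dy":0,"dz":0.1,"roll":0,"claw":0},{"dx":0,"dy":0,"dz":0.1,"roll":0,"claw":0},{"dx":0,"dy":0,"dz":0.1,"roll":0,"claw":0}]'
```

```text
time_s: 25.55
ee_pos: [638.7, 118.0, 9.1]
eef_rot: [0.0, -0.0, 1.0, -0.0]
wrist_force: [-2.1, -0.2, 4.7]
gripper_width: 7.7
finger_force: 59.4
```

```bash
python3 -m jog '[{"dx":0,"dy":0,"dz":0,"roll":0,"claw":0.15},{"dx":0,"dy":0,"dz":0,"roll":0,"claw":0.3},{"dx":0,"dy":0,"dz":0,"roll":0,"claw":0.4},{"dx":0,"dy":0,"dz":0,"roll":0,"claw":0.4},{"dx":0,"dy":0,"dz":0,"roll":0,"claw":0.4},{"dx":0,"dy":0,"dz":-1,"roll":0,"claw":0.4},{"dx":0,"dy":0,"dz":-3,"roll":0,"claw":0.4},{"dx":0,"dy":0,"dz":-6,"roll":0,"claw":0.4},{"dx":0,"dy":0,"dz":-9.5,"roll":0,"claw":0.5},{"dx":0,"dy":0,"dz":-9.5,"roll":0,"claw":0.5},{"dx":0,"dy":0,"dz":-9.5,"roll":0,"claw":0.5}]'
python3 -c "
from h import *
plan((424.2,-342,95,1.583))"
```

```text
time_s: 26.47
ee_pos: [641.1, 118.0, 107.8]
eef_rot: [0.004, -0.0, 1.0, -0.0]
wrist_force: [-0.2, -0.7, -0.3]
gripper_width: 42.3
finger_force: 0.0
t 26.47 p [641.1 118.  107.8] yaw -3.141 w 42.3 F [-0.2 -0.7 -0.3]
(424.2, -342, 95, 1.583) dx 21.72 dy -45.99 dz 1.13 roll -4.724
```

```bash
python3 -m jog '[{"dx":21.5,"dy":-46,"dz":0.8,"roll":1.559,"claw":0.5},{"dx":21.5,"dy":-46,"dz":0.8,"roll":1.559,"claw":0.5},{"dx":21.5,"dy":-46,"dz":0.8,"roll":1.559,"claw":0.5},{"dx":21.5,"dy":-46,"dz":0.8,"roll":1.559,"claw":0.5},{"dx":21.5,"dy":-46,"dz":0.8,"roll":1.559,"claw":0.5},{"dx":21.5,"dy":-46,"dz":0.8,"roll":1.559,"claw":0.5},{"dx":21.5,"dy":-46,"dz":0.8,"roll":1.559,"claw":0.5},{"dx":21.5,"dy":-46,"dz":0.8,"roll":1.559,"claw":0.5},{"dx":21.5,"dy":-46,"dz":0.8,"roll":1.559,"claw":0.5},{"dx":21.5,"dy":-46,"dz":0.8,"roll":1.559,"claw":0.5},{"dx":21.5,"dy":-46,"dz":0.8,"roll":1.559,"claw":0.5},{"dx":21.5,"dy":-46,"dz":0.8,"roll":1.559,"claw":0.5}]'
python3 -m jog '[{"dx":0,"dy":0,"dz":0,"roll":0,"claw":0.5},{"dx":0,"dy":0,"dz":0,"roll":0,"claw":0.5},{"dx":0,"dy":0,"dz":0,"roll":0,"claw":0.5}]'
python3 -c "
from h import *
plan((424.2,-342,95,1.583),(424.2,-342,3,1.583))"
```

```text
time_s: 27.47
ee_pos: [425.2, -336.0, 94.9]
eef_rot: [-0.001, 0.684, 0.73, 0.0]
wrist_force: [0.4, 0.2, 0.2]
gripper_width: 42.8
finger_force: 0.0
time_s: 27.72
ee_pos: [426.5, -334.1, 94.9]
eef_rot: [-0.001, 0.681, 0.732, 0.0]
wrist_force: [-0.0, 0.6, -0.0]
gripper_width: 42.8
finger_force: 0.0
t 27.72 p [ 426.5 -334.1   94.9] yaw 1.642 w 42.8 F [-0.   0.6 -0. ]
(424.2, -342, 95, 1.583) dx -0.77 dy -0.29 dz -0.01 roll 0.059
(424.2, -342, 3, 1.583) dx -0.79 dy -0.28 dz 9.19 roll 0.059
```

```bash
python3 -m jog '[{"dx":-0.8,"dy":-0.3,"dz":1,"roll":0.06,"claw":0.5},{"dx":-0.8,"dy":-0.3,"dz":3,"roll":0.06,"claw":0.5},{"dx":-0.8,"dy":-0.3,"dz":5.5,"roll":0.06,"claw":0.5},{"dx":-0.8,"dy":-0.3,"dz":7.5,"roll":0.06,"claw":0.5},{"dx":-0.8,"dy":-0.3,"dz":8.7,"roll":0.06,"claw":0.5},{"dx":-0.8,"dy":-0.3,"dz":9.1,"roll":0.06,"claw":0.5},{"dx":-0.8,"dy":-0.3,"dz":9.1,"roll":0.06,"claw":0.5},{"dx":-0.8,"dy":-0.3,"dz":9.1,"roll":0.06,"claw":0.5}]'
python3 -m jog '[{"dx":0,"dy":0,"dz":0,"roll":0,"claw":0.2},{"dx":0,"dy":0,"dz":0,"roll":0,"claw":0.1},{"dx":0,"dy":0,"dz":0,"roll":0,"claw":0},{"dx":0,"dy":0,"dz":0,"roll":0,"claw":0},{"dx":0,"dy":0,"dz":0,"roll":0,"claw":0},{"dx":0,"dy":0,"dz":0,"roll":0,"claw":0}]'
python3 -m jog '[{"dx":0,"dy":0,"dz":-1,"roll":0,"claw":0},{"dx":0,"dy":0,"dz":-3,"roll":0,"claw":0},{"dx":0,"dy":0,"dz":-6,"roll":0,"claw":0},{"dx":0,"dy":0,"dz":-9.5,"roll":0,"claw":0},{"dx":0,"dy":0,"dz":-9.5,"roll":0,"claw":0},{"dx":0,"dy":0,"dz":-9.5,"roll":0,"claw":0}]'
python3 -c "
from h import *
plan((446,325,95,1.571))"
```

```text
time_s: 28.38
ee_pos: [425.3, -343.2, 5.5]
eef_rot: [0.001, 0.703, 0.711, -0.0]
wrist_force: [0.2, 0.2, -0.2]
gripper_width: 42.7
finger_force: 0.0
time_s: 28.88
ee_pos: [425.4, -344.0, 6.1]
eef_rot: [0.001, 0.703, 0.711, -0.0]
wrist_force: [-0.3, 1.2, 5.9]
gripper_width: 11.2
finger_force: 58.9
time_s: 29.38
ee_pos: [425.8, -344.9, 102.9]
eef_rot: [0.003, 0.703, 0.711, -0.0]
wrist_force: [0.1, 0.3, -1.3]
gripper_width: 11.1
finger_force: 59.0
t 29.38 p [ 425.8 -344.9  102.9] yaw 1.582 w 11.1 F [ 0.1  0.3 -1.3]
(446, 325, 95, 1.571) dx 66.96 dy 2.75 dz 0.47 roll 0.011
```

```bash
python3 -m jog '[{"dx":44,"dy":1.8,"dz":0,"roll":0.01,"claw":0},{"dx":44,"dy":1.8,"dz":0,"roll":0.01,"claw":0},{"dx":44,"dy":1.8,"dz":0,"roll":0.01,"claw":0},{"dx":44,"dy":1.8,"dz":0,"roll":0.01,"claw":0},{"dx":44,"dy":1.8,"dz":0,"roll":0.01,"claw":0},{"dx":44,"dy":1.8,"dz":0,"roll":0.01,"claw":0},{"dx":44,"dy":1.8,"dz":0,"roll":0.01,"claw":0},{"dx":44,"dy":1.8,"dz":0,"roll":0.01,"claw":0},{"dx":44,"dy":1.8,"dz":0,"roll":0.01,"claw":0},{"dx":44,"dy":1.8,"dz":0,"roll":0.01,"claw":0},{"dx":44,"dy":1.8,"dz":0,"roll":0.01,"claw":0},{"dx":44,"dy":1.8,"dz":0,"roll":0.01,"claw":0}]'
python3 -c "
from h import *
plan((446,323,95,1.571))"
```

```text
time_s: 30.38
ee_pos: [435.9, 101.0, 98.4]
eef_rot: [-0.002, 0.705, 0.709, -0.0]
wrist_force: [0.3, -0.4, -1.2]
gripper_width: 11.2
finger_force: 59.0
t 30.38 p [435.9 101.   98.4] yaw 1.577 w 11.2 F [ 0.3 -0.4 -1.2]
(446, 323, 95, 1.571) dx 22.20 dy 1.15 dz 0.38 roll 0.006
```

```bash
python3 -m jog '[{"dx":22.3,"dy":0.9,"dz":0.4,"roll":0,"claw":0},{"dx":22.3,"dy":0.9,"dz":0.4,"roll":0,"claw":0},{"dx":22.3,"dy":0.9,"dz":0.4,"roll":0,"claw":0},{"dx":22.3,"dy":0.9,"dz":0.4,"roll":0,"claw":0},{"dx":22.3,"dy":0.9,"dz":0.4,"roll":0,"claw":0},{"dx":22.3,"dy":0.9,"dz":0.4,"roll":0,"claw":0},{"dx":22.3,"dy":0.9,"dz":0.4,"roll":0,"claw":0},{"dx":22.3,"dy":0.9,"dz":0.4,"roll":0,"claw":0},{"dx":22.3,"dy":0.9,"dz":0.4,"roll":0,"claw":0}]'
python3 -c "
from h import *
plan((446,323,18,1.571))
im=save('scene','s5.png'); c=im[140:290,100:300,::-1]; cv2.imwrite('pics/c6.png',cv2.resize(c,None,fx=4,fy=4,interpolation=cv2.INTER_CUBIC))"
```

```text
time_s: 31.13
ee_pos: [446.0, 318.6, 94.8]
eef_rot: [-0.0, 0.707, 0.707, -0.001]
wrist_force: [0.3, 0.2, -0.1]
gripper_width: 10.8
finger_force: 59.0
t 31.13 p [446.  318.6  94.8] yaw 1.571 w 10.8 F [ 0.3  0.2 -0.1]
(446, 323, 18, 1.571) dx 0.45 dy 0.02 dz 7.68 roll 0.000
```

View pics/c6.png

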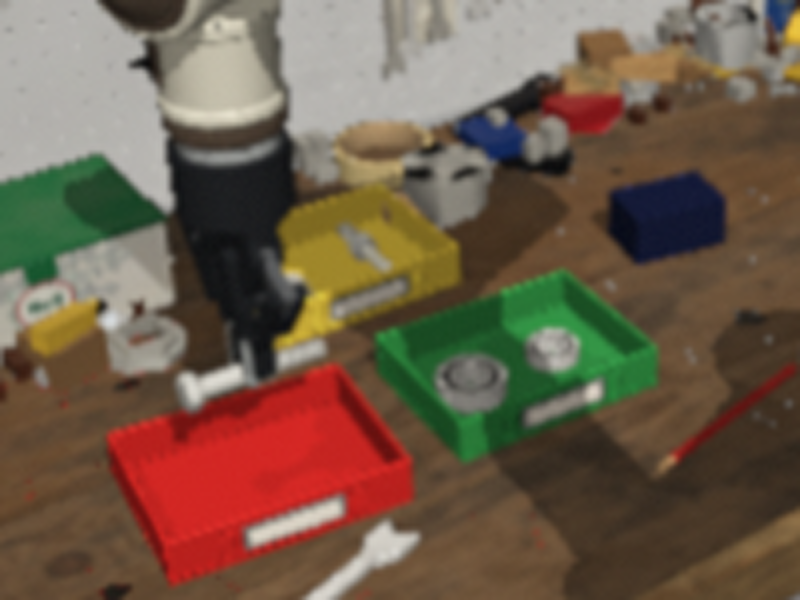

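The bolt is held level with its head at (190,388) above the red bin, and plug 2 lies in the yellow bin at (362,243). I'll lower the bolt.

```bash
python3 -m jog '[{"dx":0.2,"dy":0,"dz":2.5,"roll":0,"claw":0},{"dx":0.2,"dy":0,"dz":4.5,"roll":0,"claw":0},{"dx":0.2,"dy":0,"dz":6.2,"roll":0,"claw":0},{"dx":0.2,"dy":0,"dz":7.1,"roll":0,"claw":0},{"dx":0.2,"dy":0,"dz":7.6,"roll":0,"claw":0},{"dx":0.2,"dy":0,"dz":7.7,"roll":0,"claw":0},{"dx":0.2,"dy":0,"dz":7.7,"roll":0,"claw":0},{"dx":0.2,"dy":0,"dz":7.7,"roll":0,"claw":0}]'
python3 -m jog '[{"dx":0,"dy":0,"dz":0.15,"roll":0,"claw":0},{"dx":0,"dy":0,"dz":0.3,"roll":0,"claw":0},{"dx":0,"dy":0,"dz":0.45,"roll":0,"claw":0},{"dx":0,"dy":0,"dz":0.55,"roll":0,"claw":0},{"dx":0,"dy":0,"dz":0.65,"roll":0,"claw":0},{"dx":0,"dy":0,"dz":0.7,"roll":0,"claw":0},{"dx":0,"dy":0,"dz":0.7,"roll":0,"claw":0}]'
```

```text
time_s: 31.85
ee_pos: [447.4, 322.2, 19.8]
eef_rot: [0.0, 0.707, 0.707, 0.001]
wrist_force: [-0.5, 0.6, 0.0]
gripper_width: 11.0
finger_force: 59.0
time_s: 32.43
ee_pos: [446.3, 322.0, 11.5]
eef_rot: [-0.0, 0.707, 0.707, -0.0]
wrist_force: [0.3, -0.8, -0.3]
gripper_width: 11.4
finger_force: 59.0
```

```bash
python3 -m jog '[{"dx":0,"dy":0,"dz":0.1,"roll":0,"claw":0},{"dx":0,"dy":0,"dz":0.15,"roll":0,"claw":0},{"dx":0,"dy":0,"dz":0.15,"roll":0,"claw":0},{"dx":0,"dy":0,"dz":0.15,"roll":0,"claw":0}]'
```

```text
time_s: 32.77
ee_pos: [446.5, 322.0, 10.3]
eef_rot: [-0.0, 0.707, 0.707, 0.0]
wrist_force: [0.2, 0.7, 1.1]
gripper_width: 11.2
finger_force: 59.0
```

Contact is beginning. I'll release, raise and retreat to give the top camera a clear view.

```bash
python3 -m jog '[{"dx":0,"dy":0,"dz":0.03,"roll":0,"claw":0.15},{"dx":0,"dy":0,"dz":0.03,"roll":0,"claw":0.3},{"dx":0,"dy":0,"dz":0.03,"roll":0,"claw":0.4},{"dx":0,"dy":0,"dz":0,"roll":0,"claw":0.4},{"dx":0,"dy":0,"dz":0,"roll":0,"claw":0.4},{"dx":0,"dy":0,"dz":-1,"roll":0,"claw":0.4},{"dx":0,"dy":0,"dz":-4,"roll":0,"claw":0.4},{"dx":0,"dy":0,"dz":-8,"roll":0,"claw":0.4},{"dx":0,"dy":0,"dz":-12,"roll":0,"claw":0.4},{"dx":0,"dy":0,"dz":-15,"roll":0,"claw":0.5}]'
python3 -m jog '[{"dx":-36,"dy":2,"dz":-3,"roll":0},{"dx":-36,"dy":2,"dz":-3,"roll":0},{"dx":-36,"dy":2,"dz":-3,"roll":0},{"dx":-36,"dy":2,"dz":-3,"roll":0},{"dx":-36,"dy":2,"dz":-3,"roll":0},{"dx":-36,"dy":2,"dz":-3,"roll":0},{"dx":-36,"dy":2,"dz":-3,"roll":0},{"dx":-36,"dy":2,"dz":-3,"roll":0},{"dx":-36,"dy":2,"dz":-3,"roll":0},{"dx":-36,"dy":2,"dz":-3,"roll":0}]'
python3 -c "
from h import *
im=save('top','t9.png'); c=im[135:275,90:270,::-1]; cv2.imwrite('pics/c9.png',cv2.resize(c,None,fx=4,fy=4,interpolation=cv2.INTER_CUBIC))
im=save('scene','s9.png'); c=im[170:290,110:280,::-1]; cv2.imwrite('pics/c10.png',cv2.resize(c,None,fx=4.5,fy=4.5,interpolation=cv2.INTER_CUBIC))"
```

```text
time_s: 33.6
ee_pos: [447.4, 322.5, 164.6]
eef_rot: [0.001, 0.707, 0.707, 0.002]
wrist_force: [0.8, -0.4, 0.7]
gripper_width: 42.4
finger_force: 0.0invalid input
```

View pics/c9.png

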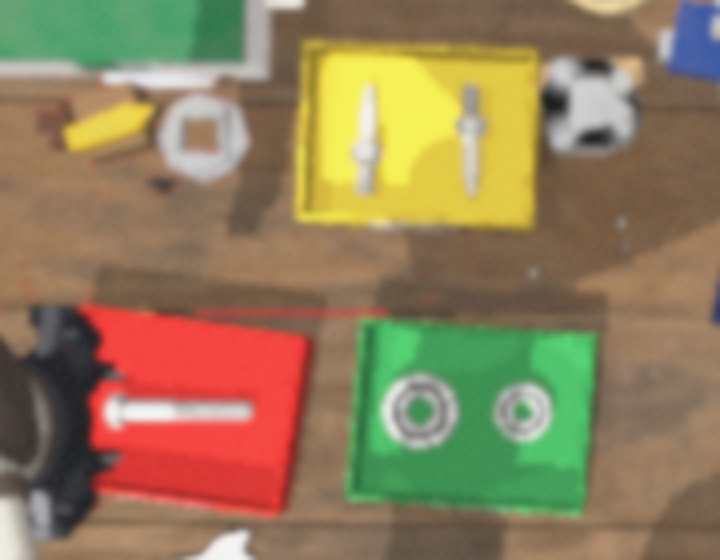

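View pics/c10.png

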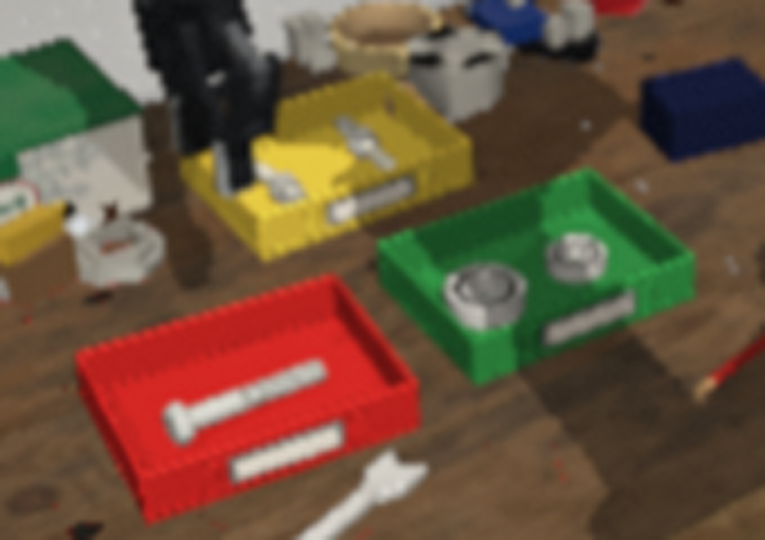

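The top crop shows the bearings flat and apart at (420,410) and (522,411). The plugs lie parallel at (367,140) and (470,140), clear of the walls, and the bolt lies at (180,411). The scene crop agrees, with the bolt head at (180,420) clear of the wall. Only the retreat move was refused, and the gripper is already about 165 mm up and touching nothing, so I'll hand in.

```bash
python3 -m jog '[{"dx":0,"dy":0,"dz":-2,"roll":0,"claw":0.5},{"dx":0,"dy":0,"dz":-2,"roll":0,"claw":0.5},{"dx":0,"dy":0,"dz":-2,"roll":0,"claw":0.5}]'; python3 -c "
from h import *
a=cv2.imread('pics/t0.png').astype(int);b=snapshot('top')[...,::-1].astype(int)
for n,s in [('tape',np.s_[232:258,312:340]),('box',np.s_[194:224,266:302])]: print(n,abs(a[s]-b[s]).mean())
print(sign_off())"
```

```text
time_s: 33.95
ee_pos: [446.9, 322.2, 180.7]
eef_rot: [0.0, 0.707, 0.707, 0.001]
wrist_force: [0.5, -0.3, 0.5]
gripper_width: 42.6
finger_force: 0.0
tape 2.3214285714285716
box 6.311728395061729
the job is handed in; nothing more can be done
None
```

Both bearings are in the green bin, both plugs in the yellow bin and the bolt in the red bin, each lying flat, and I handed the job in at about 34 s; the tape and carton were never touched.

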